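# Find the full objective canister and show its base to the inspection camera

## Robot

A 6-joint arm with a two-finger parallel gripper is mounted at the origin on a cart in front of the work surface, level with it; the furniture and walls round the work are solid. World frame = base frame: x ahead of the robot, y to its left, z up, the work surface at z = 0. Lengths are in m, angles in degrees, forces in N, time in s.
With the tool pointing down it reaches from about 0.275 to 0.75 m from the base axis. Payload 10.2 kg.
Tool frame: the origin (TCP) lies at the centre of the arm's flange, where the gripper is bolted on; the fingertips stand 173 mm ahead of it and the grasp point (between the pads) lies 155 mm ahead of it; z points along the fingers, y is the direction in which the jaws open and shut (so a half turn about z gives the same grasp; the last joint's range is limited). The gripper opens to 85 mm and grips with 20 to 120 N. Pads are 22 mm wide; open, the fingers measure 114 mm over their backs; the gripper's body (76 mm by 85 mm) begins 54 mm behind the grasp point. The pads swing forward as they close: fully open they stand 13 mm farther back than shut.
Start: joints at [-81.555, 17.928, 85.812, -0, 76.261, -12.8], TCP at [0.19, -0.489, 0.405] pointing down, gripper open.
Joint ranges: [-168.41, 168.41], [-55.51, 124.54], [10.69, 146.95], [-70.63, 250.63], [1, 178], [-165.06, 165.06]. Speed limits (degrees/s): [136.94, 136.94, 172.46, 180, 180, 180].

## Interface

Orientations are given as [roll, pitch, yaw] about the fixed x, y, z axes, in that order (R = Rz(yaw) Ry(pitch) Rx(roll)).
In Python, from bench import bot gives the robot as it stands. The module is installed in compiled form; this text tells all that it offers.
- The arm moves only by the tool send_rows, never from a script. Its argument "motion" is a list of rows, each a list of 2 entries, a list of its own where there are three numbers: the shift along the tool's x, y, z in mm, then the turn about the tool's z in degrees. In form: [[[x, y, z], roll], ...]. A call has 1 to 12 rows; each row shifts and turns the commanded pose from where the row before left it, along the tool's axes as they then stand; what a row does not reach is not made up. A row lasts 1/10 s, in which the tool goes at most 50 mm and 8.59 degrees, less where a joint would pass 70% of its speed; a pose out of reach is approached as far as the arm can. A call is refused whole if a number of a shift passes 50 or a number of a turn 8.59, either way. A call with a gripper value outside its range is refused whole. "claw" is the finger opening in mm, from 0 to 85.4, set as the call begins (left out, the last holds). The fingers move at their own pace and stop on an object; "grip_force" is the grip in N (left out, the last holds). Time passes only in rows, so rows that do not move let the fingers close. It gives the time, the measured TCP pose, the force and the opening at its end, in the units of the state.
- bot.read_state(): the state, without advancing time (a new reading comes with each control period).
- bot.snapshot(name): name is "scene" or "side" or "wrist"; returns (picture, depth): 480x640x3 uint8, red, green, blue; 480x640 float32, m along the optical axis (not along the pixel's ray), 0 where there is no reading.
- bot.camera_model(name): a dict with "fovy" (degrees; the focal length in pixels is half the picture's height over the tangent of half this angle, whatever the lens; pixels are square), "cx", "cy" (the principal point, pixels), "k1" (the pictures are not rectified: a ray, as slopes to the right and down, at radius r is drawn at 1 + k1 r^2 times it, then the intrinsics apply), "xyz" and "attitude" of the camera in the world. Camera axes: x right, y down, z forward; pixel columns grow to the right and rows downward; lengths in m; the calibration is good to about 2 mm. A picture is of the moment at which its call begins: read the wrist's pose just before it. camera_model takes no time and is no camera call; for the wrist camera it gives the pose at the moment of the call.
- bot.hand_in(): hands the job in, once; it reports no verdict.
The state is a dict: "time_s": time; "joints": joint angles; "joint_vel": joint speeds; "joint_torque": joint torques, N m; "tcp_pos": TCP position; "tool_rot": TCP orientation; "force": force on the tool from outside, world axes, zero at the start; "ft_torque": the same for the moment, N m; "gripper_width": finger opening in m.
Only numpy, scipy, OpenCV 4.12 (cv2) and the standard library are available. Lean on these libraries where they do the work, as an engineer would, in place of code of your own. Each camera call takes 0.05 s, during which the arm holds its last target.

## Task

Three identical objective canisters stand in the white tray, and only one of them still contains an objective: find it by its weight and leave the two empty ones standing upright in the tray. Show the full one to the little inspection camera: hold it still in the air with its underside facing squarely into the lens, centred on the line of sight, about 12 cm from the lens. Finish while still holding it there, and do not knock the camera or push the eyepiece, the round metal block and the spirit level away.

Things in the scene. Friction and masses are not known exactly. Their poses are not given: they have to be found in the camera images.
- can_a: one of three canisters that look exactly alike: upright screw canister, tall white upper part on a shorter blue-grey base ring, 36 mm diameter, 64 mm high. Origin: centre of its underside; z: up its axis, towards the white end. Two of the three are empty (0.08 to 0.12 kg), one, not known which, contains a heavy objective (0.37 to 0.49 kg); the contents are fixed inside.
- can_b: one of three canisters that look exactly alike: upright screw canister, tall white upper part on a shorter blue-grey base ring, 36 mm diameter, 64 mm high. Origin: centre of its underside; z: up its axis, towards the white end. Two of the three are empty (0.08 to 0.12 kg), one, not known which, contains a heavy objective (0.37 to 0.49 kg); the contents are fixed inside.
- can_c: one of three canisters that look exactly alike: upright screw canister, tall white upper part on a shorter blue-grey base ring, 36 mm diameter, 64 mm high. Origin: centre of its underside; z: up its axis, towards the white end. Two of the three are empty (0.08 to 0.12 kg), one, not known which, contains a heavy objective (0.37 to 0.49 kg); the contents are fixed inside.
- sample_tray: shallow white tray, fixed, 148 x 203 x 20 mm (x, y, z), floor 2 mm thick, walls 20 mm high; origin: centre of its underside, axes along its sides. The three canisters stand on its floor in a row along the tray's y axis, about 65 mm apart.
- camera_head: head of the small inspection camera (grey box with a black lens barrel, 40 mm diameter, white light ring). Origin: centre of the lens front, about 100 mm above the worktop; z: the line of sight, pointing out of the lens, upward at 55 degrees from level and roughly towards the robot; y: level. The head reaches 85 mm behind the lens front (-z) and up to 25 mm to the sides.
- camera_stand: foot of the inspection camera: round dark plate 92 mm in diameter and 12 mm thick with an aluminium U-bracket 72 mm high that carries the camera head; fixed to the worktop. Origin: centre of its underside; z up.
- spare_eyepiece: bystander: black microscope eyepiece standing on the worktop, 34 mm diameter, 43 mm high; origin: centre of its underside.
- test_block_round: bystander: round flat metal block lying on the worktop, 55 mm diameter, 11 mm high; origin: centre of its underside.
- bullseye_level: bystander: round green and white spirit level lying on the worktop, 38 mm diameter, 10 mm high; origin: centre of its underside.
Things that resemble listed ones, but are neither listed nor needed, are in the scene too. What is shaped like the can_a but pink or red is not meant.

How it is judged (in metres and radians):
At the end, for the whole second after the job is handed in: One canister held still by the gripper alone, underside centre within 20 mm of the line of sight along head x and y, 95 to 145 mm from the lens, axis within 0.26 rad of it, underside to the lens; the other two upright on the tray floor, each weighing on it like an empty one ((((x of can_a in the frame of camera_head between -0.02 and 0.02 m and y of can_a in the frame of camera_head between -0.02 and 0.02 m and z of can_a in the frame of camera_head between 0.095 and 0.145 m and angle between the z axis of can_a and the z axis of camera_head, either way round below 0.26 rad and angle between can_a's own z axis and vertical below 1.2 rad and height (world z) of can_a above 0.14 m and contact force between can_a and the fingers above 1 N and contact force between can_a and camera_stand below 0.1 N and linear speed of can_a below 0.03 m/s and angular speed of can_a below 0.3 rad/s) and (contact force between can_b and sample_tray between 0.4 and 2.2 N and height (world z) of can_b below 0.012 m and angle between can_b's own z axis and vertical below 0.1 rad and contact force between can_b and the fingers below 0.1 N and linear speed of can_b below 0.03 m/s) and (contact force between can_c and sample_tray between 0.4 and 2.2 N and height (world z) of can_c below 0.012 m and angle between can_c's own z axis and vertical below 0.1 rad and contact force between can_c and the fingers below 0.1 N and linear speed of can_c below 0.03 m/s)) or ((x of can_b in the frame of camera_head between -0.02 and 0.02 m and y of can_b in the frame of camera_head between -0.02 and 0.02 m and z of can_b in the frame of camera_head between 0.095 and 0.145 m and angle between the z axis of can_b and the z axis of camera_head, either way round below 0.26 rad and angle between can_b's own z axis and vertical below 1.2 rad and height (world z) of can_b above 0.14 m and contact force between can_b and the fingers above 1 N and contact force between can_b and camera_stand below 0.1 N and linear speed of can_b below 0.03 m/s and angular speed of can_b below 0.3 rad/s) and (contact force between can_a and sample_tray between 0.4 and 2.2 N and height (world z) of can_a below 0.012 m and angle between can_a's own z axis and vertical below 0.1 rad and contact force between can_a and the fingers below 0.1 N and linear speed of can_a below 0.03 m/s) and (contact force between can_c and sample_tray between 0.4 and 2.2 N and height (world z) of can_c below 0.012 m and angle between can_c's own z axis and vertical below 0.1 rad and contact force between can_c and the fingers below 0.1 N and linear speed of can_c below 0.03 m/s)) or ((x of can_c in the frame of camera_head between -0.02 and 0.02 m and y of can_c in the frame of camera_head between -0.02 and 0.02 m and z of can_c in the frame of camera_head between 0.095 and 0.145 m and angle between the z axis of can_c and the z axis of camera_head, either way round below 0.26 rad and angle between can_c's own z axis and vertical below 1.2 rad and height (world z) of can_c above 0.14 m and contact force between can_c and the fingers above 1 N and contact force between can_c and camera_stand below 0.1 N and linear speed of can_c below 0.03 m/s and angular speed of can_c below 0.3 rad/s) and (contact force between can_a and sample_tray between 0.4 and 2.2 N and height (world z) of can_a below 0.012 m and angle between can_a's own z axis and vertical below 0.1 rad and contact force between can_a and the fingers below 0.1 N and linear speed of can_a below 0.03 m/s) and (contact force between can_b and sample_tray between 0.4 and 2.2 N and height (world z) of can_b below 0.012 m and angle between can_b's own z axis and vertical below 0.1 rad and contact force between can_b and the fingers below 0.1 N and linear speed of can_b below 0.03 m/s)))); the arm keeps its last pose, push and grip.
It fails at once if the inspection camera is knocked (over 3 N) (contact force between camera_stand and anything else above 3 N).
It fails at once if spare eyepiece pushed more than 30 mm away (distance of spare_eyepiece from where it was at the start of the episode above 0.03 m).
It fails at once if test block round pushed more than 30 mm away (distance of test_block_round from where it was at the start of the episode above 0.03 m).
It fails at once if bullseye level pushed more than 30 mm away (distance of bullseye_level from where it was at the start of the episode above 0.03 m).
It also fails if it takes over 51 s, if anything falls off the work surface, if the arm or the gripper's body presses on something with over 40 N, if the wrist force passes 120 N, or if a joint passes its speed limit or range.

## Working session

There is one attempt and no reset: what is moved stays moved. The work goes in short steps, Python scripts to look and compute and a tool call to move; the robot and the scene stay as the last step left them, time stands still between calls to the robot, and variables do not carry over. Pictures are saved under pics/ and viewed, and the job is handed in when it is done.

Besides the shell and the picture viewer there is one more tool, called after "Request:" as a command line: name --argument value ..., lists and objects as JSON in quotes. send_rows: Moves the arm, as the interface text tells. Its arguments: {"type":"object","properties":{"motion":{"type":"array","items":{"type":"array"}},"claw":{"type":"number"},"grip_force":{"type":"number"}},"required":["motion"]}

```bash
mkdir -p pics; ls; python3 - <<'E'
from bench import bot
import cv2
print(bot.read_state())
for n in ("scene","side","wrist"):
    print(n,bot.camera_model(n))
    p,d=bot.snapshot(n)
    cv2.imwrite(f"pics/{n}0.png",p[:,:,::-1])
    import numpy as np; np.save(f"{n}0.npy",d)
E
```

```text
pics
{'time_s': 0.0, 'joints': array([-8.15544447e+01,  1.79589961e+01,  8.58557858e+01, -9.99948659e-04,
        7.62587008e+01, -1.27993036e+01]), 'joint_vel': array([ 0.00493734,  0.02138304,  0.04995502,  0.06576029,  0.08798969,
       -0.02679112]), 'joint_torque': array([-8.31870602e-04, -4.12266970e+01, -2.59744209e+01, -2.08898364e-04,
        4.15123359e-03, -1.42667420e-05]), 'tcp_pos': array([ 0.19022182, -0.48928061,  0.40412725]), 'tool_rot': array([-1.79928128e+02, -1.53322270e-02,  2.12450874e+01]), 'force': array([-0.26947457,  0.26834671,  0.37221472]), 'ft_torque': array([-0.00507027, -0.00857354, -0.02547678]), 'gripper_width': 0.08538636816475231}
scene {'fovy': 49.84940687431247, 'cx': 323.5262709414376, 'cy': 228.7807215026375, 'k1': -0.006338273268401868, 'xyz': array([-0.08282502, -0.37436119,  1.03216837]), 'attitude': array([-140.94943415,   -0.3955176 ,  -57.72900458])}
side {'fovy': 56.20951509893652, 'cx': 316.16263679319195, 'cy': 237.33322360545625, 'k1': -0.04641507127970083, 'xyz': array([0.477702  , 0.96569852, 0.71796307]), 'attitude': array([-122.82023633,   -0.27791724, -174.09945375])}
wrist {'fovy': 59.99686567783488, 'cx': 320.0470274480068, 'cy': 237.13749313554922, 'k1': -0.09549653813628739, 'xyz': array([ 0.26599277, -0.46008219,  0.37424674]), 'attitude': array([ 1.61611791e+02,  1.23619825e-01, -6.86708619e+01])}
```

View pics/scene0.png

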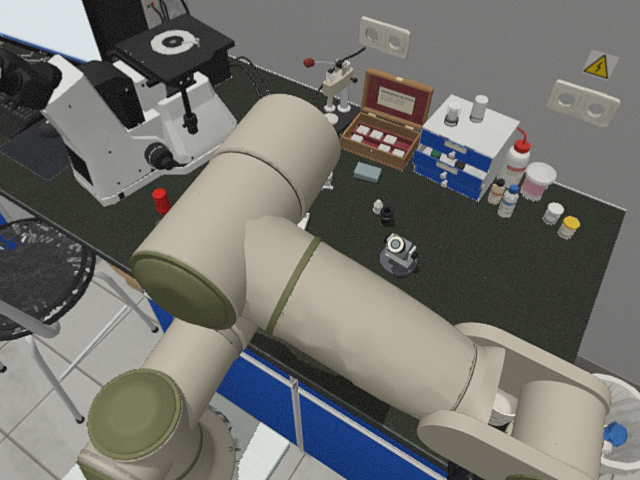

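View pics/side0.png

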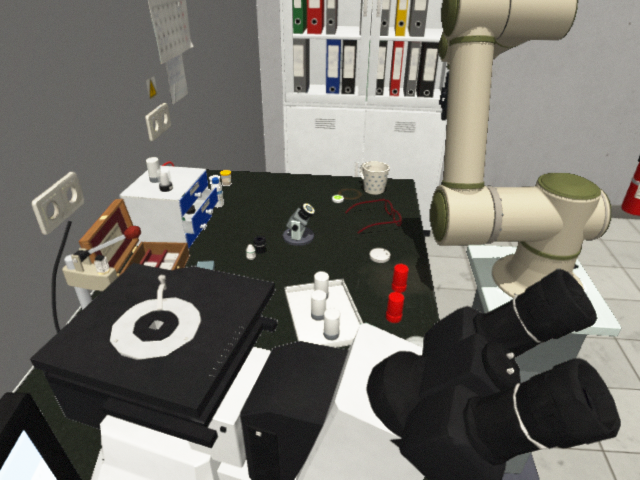

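View pics/wrist0.png

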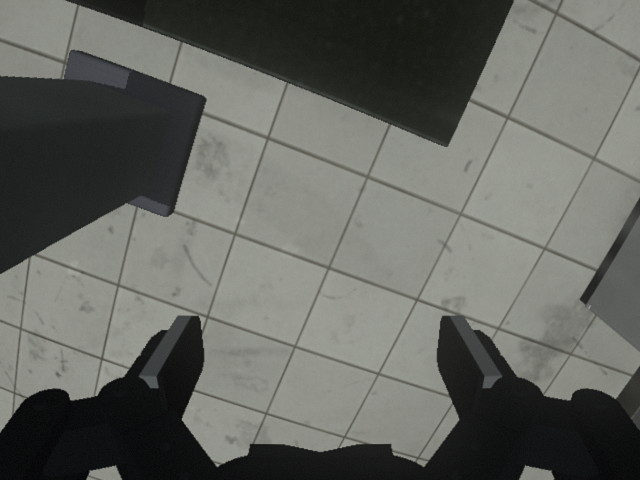

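```bash
cat > h.py <<'E'
import numpy as np, cv2
from scipy.spatial.transform import Rotation as R
def K(m):
    f=240/np.tan(np.radians(m['fovy']/2)); return f
def rays(m,uv):
    uv=np.atleast_2d(np.array(uv,float)); f=K(m)
    d=np.c_[(uv[:,0]-m['cx'])/f,(uv[:,1]-m['cy'])/f]; s=d.copy()
    for _ in range(20): s=d/(1+m['k1']*(s**2).sum(1,keepdims=True))
    return np.c_[s,np.ones(len(s))]
def Rm(m): return R.from_euler('xyz',m['attitude'],degrees=True).as_matrix()
def pt(m,D,uv):
    r=rays(m,uv); z=np.array([D[int(round(v)),int(round(u))] for u,v in np.atleast_2d(uv)])
    return (Rm(m)@(r*z[:,None]).T).T+m['xyz']
def atz(m,uv,z):
    r=(Rm(m)@rays(m,uv).T).T; return m['xyz']+r*((z-m['xyz'][2])/r[:,2])[:,None]
def cloud(m,D):
    v,u=np.mgrid[0:480,0:640]; uv=np.c_[u.ravel(),v.ravel()]
    r=rays(m,uv)*D.ravel()[:,None]
    return ((Rm(m)@r.T).T+m['xyz']).reshape(480,640,3)
def proj(m,P):
    c=(Rm(m).T@(np.atleast_2d(P)-m['xyz']).T).T; s=c[:,:2]/c[:,2:]
    s=s*(1+m['k1']*(s**2).sum(1,keepdims=True)); return s*K(m)+[m['cx'],m['cy']]
E
python3 - <<'E'
from bench import bot
from h import *
m=bot.camera_model("side"); D=np.load("side0.npy")
pts=dict(c1=(321,275),c2=(318,294),c3=(331,313),table=(350,220),lens=(308,210),foot=(306,239),eyep=(260,240),round_=(380,252),level=(338,198),red=(395,295),trayL=(285,289),trayR=(341,279),trayB=(355,342),beige=(375,170))
for k,v in pts.items(): print(k,pt(m,D,v)[0].round(3))
p=cv2.imread("pics/side0.png"); cv2.imwrite("pics/crop1.png",cv2.resize(p[170:360,220:440],None,fx=3.5,fy=3.15,interpolation=cv2.INTER_CUBIC))
E
```

```text
c1 [0.55  0.122 0.066]
c2 [0.55  0.194 0.067]
c3 [0.517 0.254 0.068]
table [ 0.493 -0.254 -0.   ]
lens [ 0.61  -0.125  0.1  ]
foot [ 0.615 -0.112  0.011]
eyep [ 0.734 -0.045  0.043]
round_ [ 0.404 -0.069  0.011]
level [ 0.539 -0.372  0.013]
red [0.378 0.177 0.065]
trayL [0.638 0.125 0.018]
trayR [0.505 0.049 0.   ]
trayB [0.47  0.621 0.364]
beige [ 0.418 -0.508  0.06 ]
```

View pics/crop1.png

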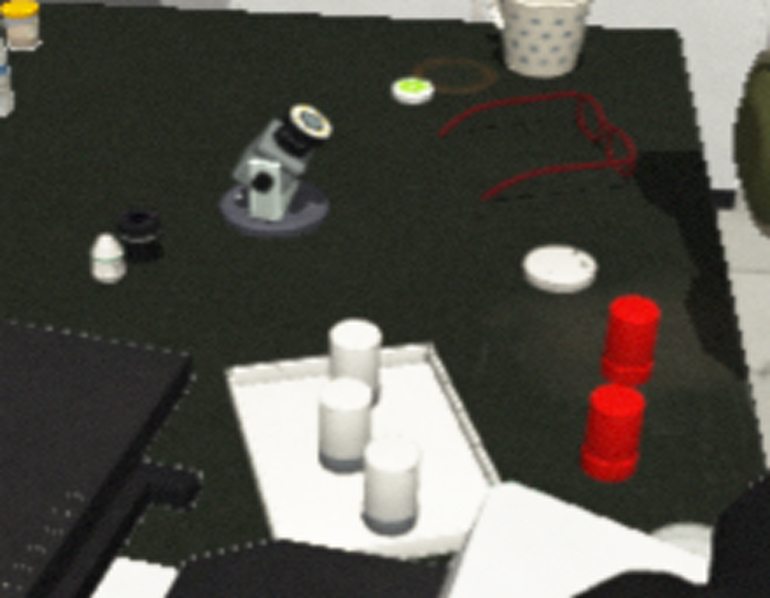

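```bash
python3 - <<'E'
from bench import bot
from h import *
m=bot.camera_model("side"); D=np.load("side0.npy"); C=cloud(m,D)
P=C.reshape(-1,3)[D.ravel()>0]
from scipy.optimize import least_squares
# canister tops
uv={'c1':(321,275),'c2':(318,294),'c3':(331,313)}
for k,v in uv.items():
    p0=pt(m,D,v)[0]; p0[:2]-=[0,0]
    s=P[(np.hypot(*(P[:,:2]-p0[:2]).T)<.03)&(P[:,2]>.012)&(P[:,2]<.08)]
    t=s[s[:,2]>.0635]
    def mid(a): return (np.percentile(a,2)+np.percentile(a,98))/2
    print(k,'top',len(t),mid(t[:,0]).round(4),mid(t[:,1]).round(4),np.ptp(t[:,0]).round(3),np.ptp(t[:,1]).round(3),np.median(t[:,2]).round(4))
    w=s[(s[:,2]>.02)&(s[:,2]<.058)]
    f=least_squares(lambda q:np.hypot(w[:,0]-q[0],w[:,1]-q[1])-.018,p0[:2]-[0,0.015],loss='soft_l1',f_scale=.002)
    print('   side fit',f.x.round(4),np.sqrt((f.fun**2).mean()).round(4),len(w))
# tray wall tops
s=P[(P[:,2]>.017)&(P[:,2]<.023)&(P[:,0]>.38)&(P[:,0]<.72)&(P[:,1]>.02)&(P[:,1]<.35)]
print(len(s)); 
im=np.zeros((500,500),np.uint8)
b=P[(P[:,0]>.2)&(P[:,0]<.9)&(P[:,1]>-.5)&(P[:,1]<.8)&(P[:,2]>-.02)]
H=np.zeros((520,280))
for x,y,z in b:
    i=int((y+.5)/.0025);j=int((x-.2)/.0025)
    if 0<=i<520 and 0<=j<280: H[i,j]=max(H[i,j],z)
h=np.clip(np.sqrt(np.clip(H,0,None)/.4)*255,0,255).astype(np.uint8)
h=cv2.applyColorMap(h,cv2.COLORMAP_TURBO)
cv2.imwrite("pics/hm.png",cv2.resize(h[:, :].transpose(1,0,2),(780,420),interpolation=cv2.INTER_NEAREST))
# lens region
L=pt(m,D,(308,210))[0]
s=P[(np.abs(P-L)<.06).all(1)&(P[:,2]>.03)]
np.save('lens.npy',s); print(len(s),s.min(0),s.max(0))
E
```

```text
c1 top 105 0.5484 0.1272 0.031 0.035 0.0662
   side fit [0.5459 0.1543] 0.0073 131
c2 top 122 0.5491 0.1946 0.034 0.036 0.0663
   side fit [0.5492 0.193 ] 0.0012 200
c3 top 142 0.5143 0.254 0.031 0.035 0.0663
   side fit [0.5144 0.2513] 0.0011 209
362
461 [ 0.59441766 -0.16297818  0.04037987] [ 0.67010268 -0.09115038  0.11189164]
```

View pics/hm.png

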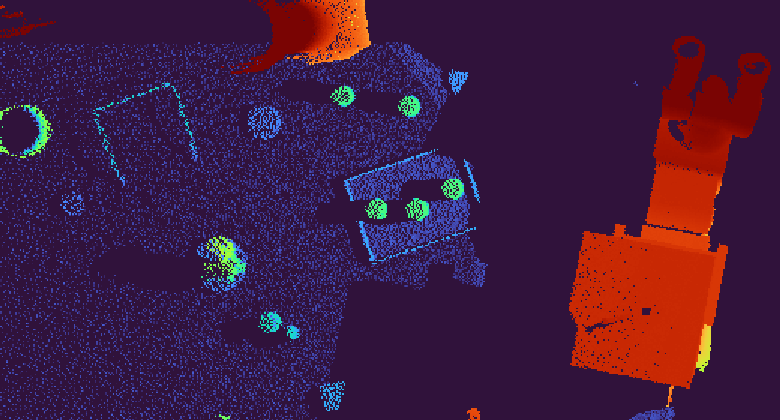

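```bash
cat >> h.py <<'E'
def delta(st,target,yaw=None):
    Rt=R.from_euler('xyz',st['tool_rot'],degrees=True).as_matrix()
    return (Rt.T@(np.array(target)-st['tcp_pos'])*1000).round(1)
E
python3 - <<'E'
from bench import bot
from h import *
st=bot.read_state(); m=bot.camera_model("wrist")
Rt=R.from_euler('xyz',st['tool_rot'],degrees=True).as_matrix()
print('cam in tool',Rt.T@(m['xyz']-st['tcp_pos']),'\naxes in tool',Rt.T@Rm(m))
print(delta(st,[.45,-.12,.40]))
s=np.load('lens.npy'); 
# fit plane of lens ring: candidate points near top
a=np.radians(55)
best=[]
for az in range(120,241,2):
    n=np.array([np.cos(a)*np.cos(np.radians(az)),np.cos(a)*np.sin(np.radians(az)),np.sin(a)])
    d=s@n; 
    h,e=np.histogram(d,bins=np.arange(d.min(),d.max()+.003,.003)); best.append((h[-4:].tolist(),az))
    hh=np.sort(d)[::-1]; 
    print(az, [int(((d>x-.0015)&(d<x+.0015)).sum()) for x in (np.percentile(d,99.5)-np.arange(0,.012,.003))]) if az%10==0 else 0
E
```

```text
cam in tool [0.08119747 0.00027241 0.02995871] 
axes in tool [[ 1.48664084e-03 -9.48865126e-01 -3.15678257e-01]
 [ 9.99998403e-01  1.72370456e-03 -4.71760968e-04]
 [ 9.91773582e-04 -3.15677052e-01  9.48866174e-01]]
[ 375.9 -250.1    4.6]
120 [9, 18, 32, 25]
130 [7, 24, 33, 29]
140 [8, 33, 31, 35]
150 [14, 42, 35, 24]
160 [18, 56, 24, 17]
170 [17, 66, 13, 17]
180 [24, 57, 12, 13]
190 [33, 33, 21, 14]
200 [20, 26, 21, 21]
210 [11, 23, 21, 16]
220 [9, 18, 15, 19]
230 [7, 13, 14, 17]
240 [6, 11, 12, 15]
```

Request:
send_rows --motion '[[[44,-16,-2],0],[[44,-16,-2],0],[[44,-16,-2],0],[[44,-16,-2],0],[[44,-16,-2],0],[[44,-16,-2],0],[[44,-16,-2],0],[[44,-16,-2],0],[[44,-16,-2],0],[[44,-16,0],0],[[44,-16,0],0],[[44,-12,0],0]]'

```text
time_s: 1.35
tcp_pos: [0.6154, -0.1209, 0.4226]
tool_rot: [-180.0, 0.0, 21.3]
force: [1.2, -0.8, 0.4]
gripper_width: 0.0854
```

```bash
cat > snap.py <<'E'
import sys
from bench import bot
from h import *
def snap(n,tag):
    st=bot.read_state(); m=bot.camera_model(n); p,d=bot.snapshot(n)
    cv2.imwrite(f"pics/{tag}.png",p[:,:,::-1]); np.savez(tag+".npz",d=d,p=p,**m); return st,m,p,d
if __name__=="__main__":
    st=snap(sys.argv[1],sys.argv[2])[0]; print(st['time_s'],st['tcp_pos'].round(4),st['tool_rot'].round(2),st['force'].round(2),st['gripper_width'])
E
python3 snap.py wrist w1
```

```text
1.35 [ 0.6154 -0.1209  0.4226] [-1.7999e+02  1.0000e-02  2.1280e+01] [ 1.22 -0.78  0.37] 0.08541246831334295
```

View pics/w1.png

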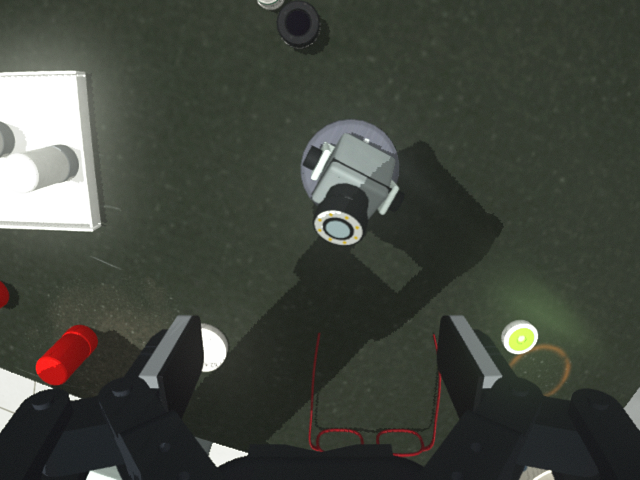

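```bash
python3 - <<'E'
from h import *
p=cv2.imread("pics/w1.png"); cv2.imwrite("pics/w1c.png",cv2.resize(p[110:260,270:430],None,fx=5,fy=4,interpolation=cv2.INTER_CUBIC))
m=dict(np.load("w1.npz")); D=m['d']; C=cloud(m,D)
# ring pixels: bright
v,u=np.mgrid[0:480,0:640]
L=pt(m,D,(338,248)); print('ring pts',pt(m,D,[(338,208),(338,243),(318,226),(359,230)]).round(4))
s=C[195:250,305:372].reshape(-1,3); g=m['p'][195:250,305:372].reshape(-1,3).astype(int)
br=(g.min(1)>150)&(s[:,2]>.07)
q=s[br]; c=q.mean(0); U,S,V=np.linalg.svd(q-c); n=V[2]*np.sign(V[2][2])
print(len(q),c.round(4),n.round(3),'elev',np.degrees(np.arcsin(n[2])).round(1),'az',np.degrees(np.arctan2(n[1],n[0])).round(1),S)
print((s[br].max(0)+s[br].min(0))/2)
# foot circle boundary
f=C[115:215,295:405].reshape(-1,3); k=(f[:,2]>.008)&(f[:,2]<.016); f=f[k]; print('foot bbox',f.min(0),f.max(0))
# top face of head box
for uv in [(340,170),(370,185),(350,140),(392,158),(360,170)]: print(uv,pt(m,D,uv)[0].round(4))
E
```

```text
ring pts [[ 0.628  -0.1295  0.1098]
 [ 0.5983 -0.1424  0.0916]
 [ 0.6071 -0.1225  0.0975]
 [ 0.6178 -0.1501  0.1073]]
817 [ 0.6134 -0.1353  0.1032] [-0.935  0.077  0.345] elev 20.2 az 175.3 [0.56888834 0.27203185 0.1688868 ]
[ 0.64433339 -0.12266658  0.23135859]
foot bbox [ 0.60137302 -0.18427861  0.00801934] [ 0.68852942 -0.0938958   0.01550303]
(340, 170) [ 0.65   -0.1232  0.0857]
(370, 185) [ 0.6476 -0.1486  0.0845]
(350, 140) [ 0.6712 -0.1246  0.0558]
(392, 158) [ 0.6703 -0.1624  0.0523]
(360, 170) [ 0.6544 -0.1383  0.0771]
```

View pics/w1c.png

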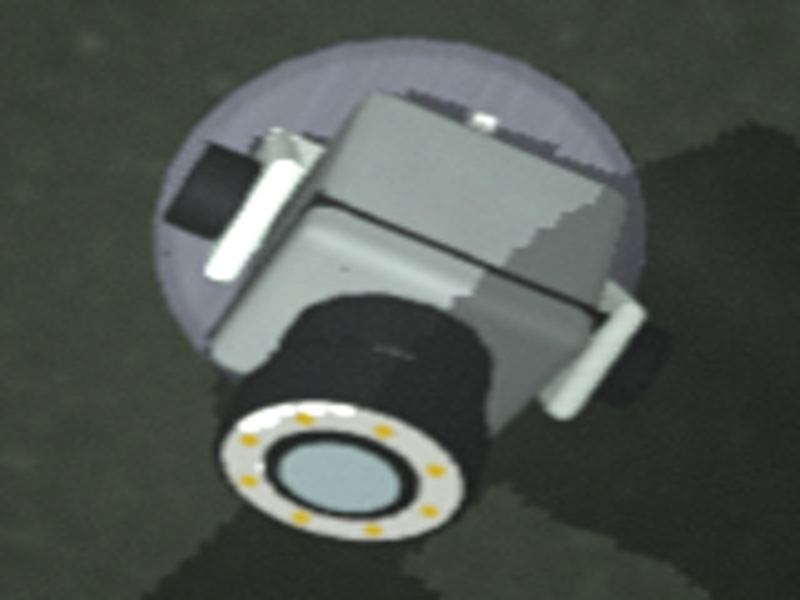

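```bash
python3 - <<'E'
from h import *
m=dict(np.load("w1.npz")); D=m['d']; C=cloud(m,D)
v,u=np.mgrid[0:480,0:640]
# ellipse inside region: crop ellipse center (343,470) semi ~ (115,62)
uu=(u-270)*5;vv=(v-110)*4
s=C[((uu-343)/105)**2+((vv-470)/58)**2<1]; s=s[(s[:,2]>.07)&(s[:,2]<.125)]
from scipy.optimize import least_squares
def f(q):
    az,el,d=q; n=np.array([np.cos(el)*np.cos(az),np.cos(el)*np.sin(az),np.sin(el)]); return s@n-d
r=least_squares(f,[3.0,.96,-.3],loss='soft_l1',f_scale=.001); print(len(s),np.degrees(r.x[:2]),np.std(r.fun))
a=np.radians(55)
r2=least_squares(lambda q:f([q[0],a,q[1]]),[3.0,-.3],loss='soft_l1',f_scale=.001); print(np.degrees(r2.x[0]))
n=np.array([np.cos(a)*np.cos(r2.x[0]),np.cos(a)*np.sin(r2.x[0]),np.sin(a)])
ray=(Rm(m)@rays(m,[(338.6,227.5)])[0]); t=(r2.x[1]-m['xyz']@n)/(ray@n); print('lens',m['xyz']+t*ray)
print('seam',pt(m,D,[(336,162),(385,186)]))
# edge of ring as ellipse: back of foot
e=pt(m,D,[(336,163),(386,188)]);
f2=C[115:215,295:405].reshape(-1,3); k=(f2[:,2]>.009)&(f2[:,2]<.014); f2=f2[k]
rr=least_squares(lambda q:np.clip(np.hypot(f2[:,0]-q[0],f2[:,1]-q[1])-.046,0,None),[.645,-.138]); print('foot',np.percentile(f2[:,:2],[1,99],axis=0),rr.x)
E
```

```text
953 [174.28594015  55.27510001] 0.0006374469073725561
174.36634180031868
lens [ 0.61298666 -0.13638454  0.10280098]
seam [[ 0.65395018 -0.11857937  0.08179517]
 [ 0.65053201 -0.16039895  0.08014604]]
foot [[ 0.60707814 -0.1818261 ]
 [ 0.68737208 -0.09507374]] [ 0.64419502 -0.13860009]
```

Request:
send_rows --motion '[[[5,-40,2],0],[[5,-40,3],0],[[5,-40,3],0],[[5,-40,3],0],[[5,-40,3],0],[[5,-40,3],0],[[5,-40,3],0],[[5,-37,2],0],[[0,0,0],0]]'

```text
time_s: 2.3
tcp_pos: [0.5353, 0.1906, 0.4003]
tool_rot: [-179.9, 0.0, 21.5]
force: [0.3, -0.0, 0.2]
gripper_width: 0.0851
```

```bash
python3 snap.py wrist w2
```

```text
2.3 [0.5353 0.1906 0.4003] [-1.7994e+02  5.0000e-02  2.1500e+01] [ 0.25 -0.01  0.16] 0.0851132972532776
```

View pics/w2.png

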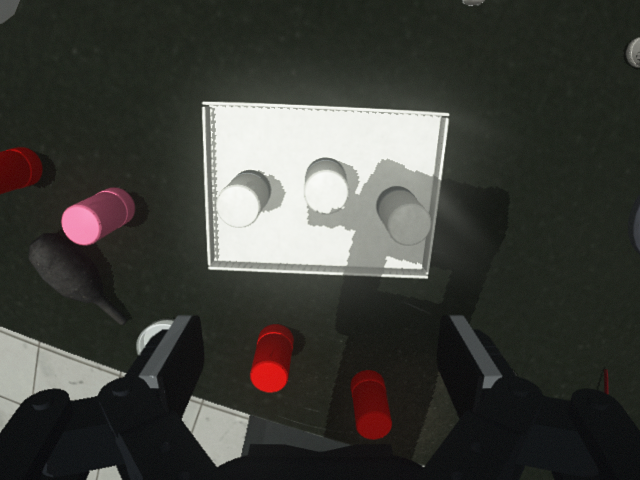

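```bash
python3 - <<'E'
from h import *
p=cv2.imread("pics/w2.png"); cv2.imwrite("pics/w2c.png",cv2.resize(p[90:285,195:455],None,fx=3,fy=3,interpolation=cv2.INTER_CUBIC))
m=dict(np.load("w2.npz")); D=m['d']; C=cloud(m,D); 
v,u=np.mgrid[0:480,0:640]
for k,(a,b) in {'c1':(404,222),'c2':(326,190),'c3':(238,207)}.items():
    z=C[...,2]; k2=(np.hypot(u-a,v-b)<45)&(z>.0635)&(z<.07); s=C[k2]
    lo,hi=np.percentile(s,[1,99],axis=0)
    (cx,cy),r=cv2.minEnclosingCircle(s[:,:2].astype(np.float32)*1000)
    print(k,len(s),((lo+hi)/2).round(4),(hi-lo).round(4),(cx,cy,r),s.mean(0).round(4))
E
```

```text
c1 1498 [0.5511 0.1241 0.0665] [0.032  0.0316 0.0045] (550.7733154296875, 123.5561294555664, 17.314809799194336) [0.5513 0.1244 0.0669]
c2 1582 [0.5512 0.1923 0.0666] [0.0317 0.0316 0.0041] (550.9000854492188, 191.92373657226562, 17.20383071899414) [0.5513 0.1925 0.0669]
c3 1558 [0.5168 0.2503 0.0666] [0.0318 0.0319 0.0044] (516.3214721679688, 250.5442352294922, 17.24557113647461) [0.5171 0.2502 0.067 ]
```

View pics/w2c.png

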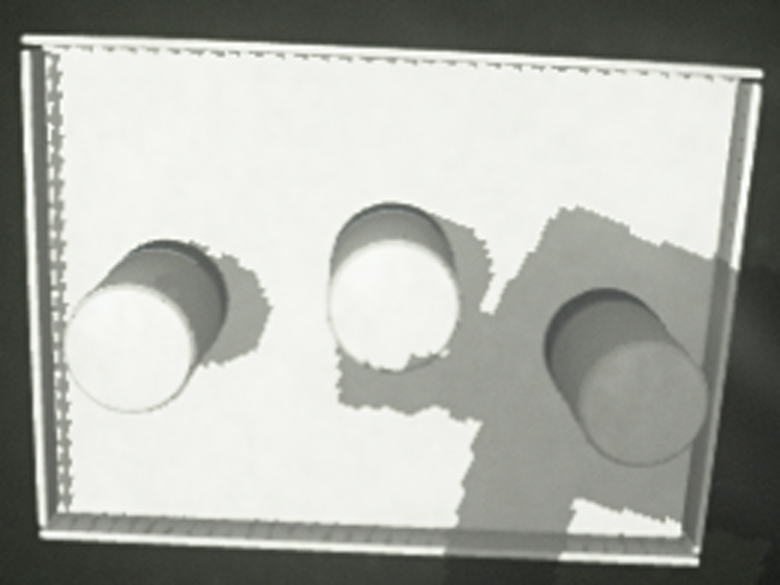

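Request:
send_rows --motion '[[[-3,17,30],0],[[-3,17,35],0],[[-2,17,35],0],[[-2,17,30],0],[[0,0,28],0],[[0,0,20],0],[[0,0,14],0],[[0,0,6],0],[[0,0,0],0],[[0,0,0],0]]' --claw 52 --grip_force 30

```text
time_s: 3.35
tcp_pos: [0.5523, 0.1201, 0.2036]
tool_rot: [180.0, -0.1, 21.2]
force: [-0.0, -0.2, -0.4]
gripper_width: 0.052
```

```bash
python3 snap.py wrist w3; python3 snap.py side s3; python3 -c "
from h import *
p=cv2.imread('pics/s3.png'); cv2.imwrite('pics/s3c.png',cv2.resize(p[200:350,240:420],None,fx=4,fy=4))"
```

```text
3.35 [0.5523 0.1201 0.2036] [ 1.7997e+02 -9.0000e-02  2.1240e+01] [-0.01 -0.21 -0.4 ] 0.05202278424572321
3.4 [0.5522 0.1202 0.2037] [ 1.7996e+02 -1.0000e-01  2.1250e+01] [0.71 0.45 0.11] 0.05195361276850649
```

View pics/w3.png

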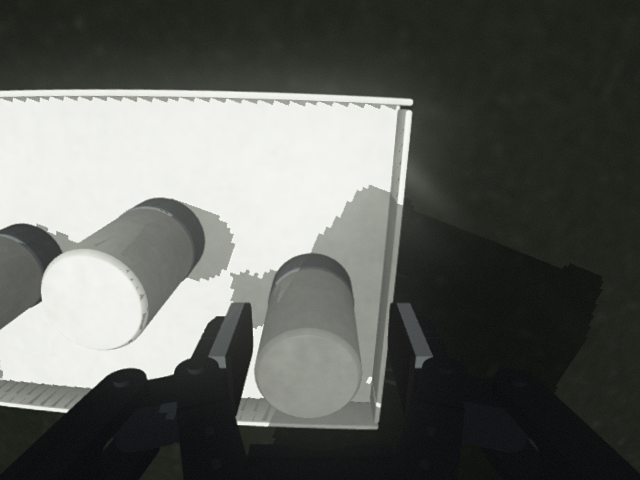

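View pics/s3c.png

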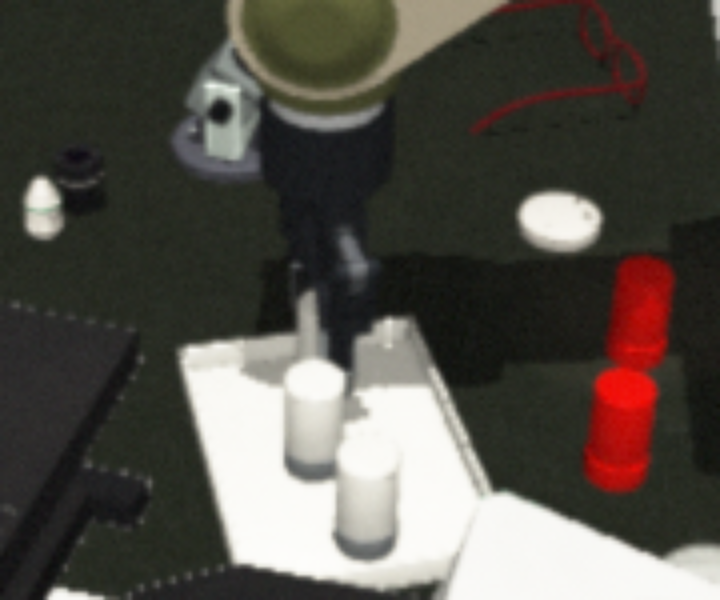

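Request:
send_rows --motion '[[[0,-4,2],0],[[0,0,0],0]]'

```text
time_s: 3.65
tcp_pos: [0.5503, 0.1244, 0.2008]
tool_rot: [-180.0, -0.0, 21.3]
force: [-0.2, -0.3, -0.3]
gripper_width: 0.0521
```

Request:
send_rows --motion '[[[0,0,0],0],[[0,0,0],0],[[0,0,0],0],[[0,0,0],0],[[0,0,0],0]]' --claw 30 --grip_force 30

```text
time_s: 4.15
tcp_pos: [0.5506, 0.124, 0.201]
tool_rot: [-180.0, -0.0, 21.2]
force: [-1.1, 1.0, 4.8]
gripper_width: 0.0334
```

Request:
send_rows --motion '[[[0,0,-5],0],[[0,0,-6],0],[[0,0,-4],0],[[0,0,0],0],[[0,0,0],0],[[0,0,0],0]]'

```text
time_s: 4.75
tcp_pos: [0.5504, 0.1239, 0.2155]
tool_rot: [-180.0, 0.0, 21.2]
force: [0.7, -0.2, -1.4]
gripper_width: 0.0334
```

```bash
python3 snap.py wrist w4;python3 snap.py wrist w4;python3 snap.py wrist w4
```

```text
4.75 [0.5504 0.1239 0.2155] [-1.7999e+02  2.0000e-02  2.1250e+01] [ 0.74 -0.24 -1.4 ] 0.03341423046268812
4.8 [0.5504 0.1239 0.2155] [-1.7999e+02  3.0000e-02  2.1250e+01] [-0.71  0.35 -1.15] 0.032946554177042696
4.85 [0.5505 0.1239 0.2155] [-1.7999e+02  2.0000e-02  2.1250e+01] [ 0.51 -0.37 -1.66] 0.03333331328556967
```

View pics/w4.png

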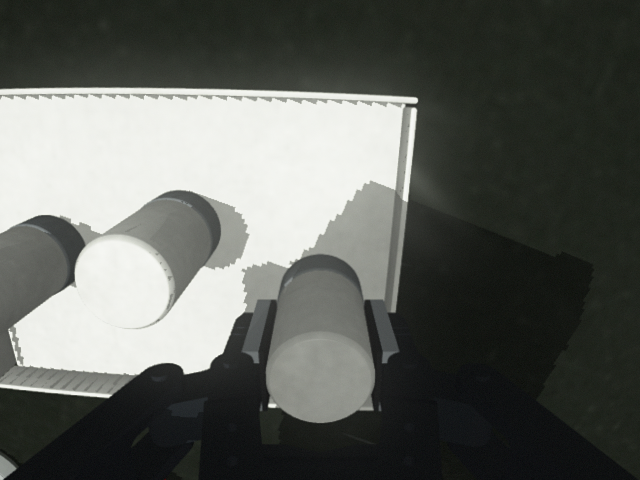

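Request:
send_rows --motion '[[[0,0,5],0],[[0,0,5],0],[[0,0,4],0],[[0,0,0.5],0],[[0,0,0],0]]'

```text
time_s: 5.4
tcp_pos: [0.5505, 0.1239, 0.201]
tool_rot: [-180.0, 0.0, 21.2]
force: [0.4, 0.8, -0.3]
gripper_width: 0.0333
```

Request:
send_rows --motion '[[[0,0,0],0],[[0,0,0],0],[[0,0,-10],0],[[0,0,-40],0],[[0,0,-40],0],[[0,0,0],0]]' --claw 52

```text
time_s: 6.0
tcp_pos: [0.5513, 0.124, 0.2972]
tool_rot: [179.8, -0.6, 21.3]
force: [-0.1, 0.6, 0.2]
gripper_width: 0.0517
```

```bash
python3 snap.py wrist w5; python3 - <<'E'
from h import *
m=dict(np.load("w5.npz")); D=m['d']; C=cloud(m,D); z=C[...,2]
k=((z>.06)&(z<.072)).astype(np.uint8); n,l,st,c=cv2.connectedComponentsWithStats(k)
for i in range(1,n):
    if st[i,4]>300:
        s=C[l==i]; lo,hi=np.percentile(s,[1,99],axis=0); print(c[i],((lo+hi)/2).round(4),(hi-lo).round(3))
E
```

```text
6.0 [0.5513 0.124  0.2972] [179.79  -0.55  21.26] [-0.14  0.58  0.18] 0.0516857829615438
[194.46378066 220.15584416] [0.5518 0.1918 0.0648] [0.032 0.032 0.008]
[ 76.03679793 240.44028405] [0.5174 0.2494 0.0646] [0.031 0.032 0.008]
[318.43853613 265.93556459] [0.5515 0.124  0.0648] [0.032 0.032 0.007]
[160.30769231 465.93269231] [0.3784 0.1701 0.0633] [0.03  0.018 0.006]
```

View pics/w5.png

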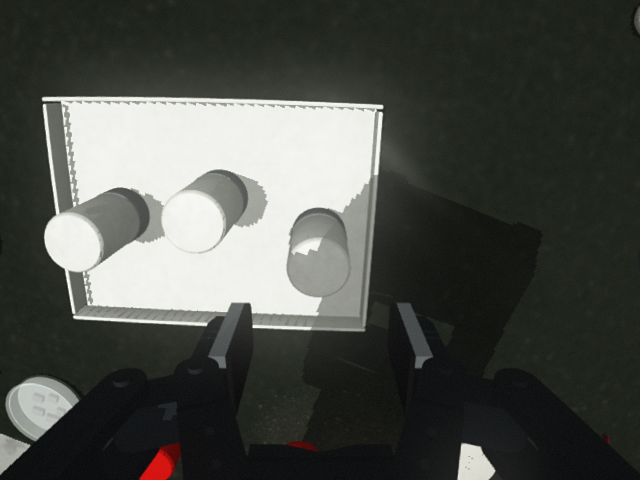

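Request:
send_rows --motion '[[[8,-21,0],0],[[8,-21,0],0],[[9,-21,5],0],[[0,0,35],0],[[0,0,30],0],[[0,0,14],0],[[0,0,6],0],[[0,0,0],0]]'

```text
time_s: 6.85
tcp_pos: [0.5511, 0.1916, 0.2011]
tool_rot: [-180.0, 0.0, 21.2]
force: [-1.2, 0.7, 0.3]
gripper_width: 0.052
```

Request:
send_rows --motion '[[[0,0,0],0],[[0,0,0],0],[[0,0,0],0],[[0,0,0],0]]' --claw 30

```text
time_s: 7.25
tcp_pos: [0.5513, 0.1917, 0.2026]
tool_rot: [180.0, -0.1, 21.2]
force: [-0.5, 0.2, 6.6]
gripper_width: 0.0335
```

Request:
send_rows --motion '[[[0,0,-5],0],[[0,0,-6],0],[[0,0,-4],0],[[0,0,0],0],[[0,0,0],0],[[0,0,0],0]]'

```text
time_s: 7.85
tcp_pos: [0.5509, 0.1917, 0.2159]
tool_rot: [-180.0, 0.0, 21.2]
force: [-0.2, -0.2, -3.3]
gripper_width: 0.0332
```

```bash
python3 snap.py wrist w6;python3 snap.py side s6
```

```text
7.85 [0.5509 0.1917 0.2159] [-1.7999e+02  3.0000e-02  2.1240e+01] [-0.21 -0.18 -3.29] 0.03317401303411084
7.9 [0.5509 0.1917 0.2159] [-1.7999e+02  3.0000e-02  2.1250e+01] [ 0.47  0.43 -5.  ] 0.03347096489796964
```

View pics/w6.png

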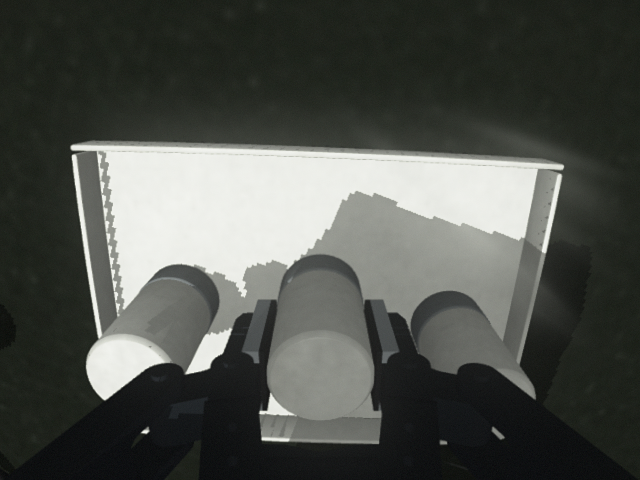

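Request:
send_rows --motion '[[[0,0,-3],0],[[0,0,0],0]]'

```text
time_s: 8.15
tcp_pos: [0.5511, 0.1917, 0.2196]
tool_rot: [180.0, -0.0, 21.2]
force: [-0.2, -0.5, -4.6]
gripper_width: 0.0333
```

```bash
python3 - <<'E'
from bench import bot
from h import *
for i in range(4):
    s=bot.read_state(); print(s['force'].round(2),s['tcp_pos'].round(4),s['joints'].round(1)); bot.snapshot('wrist')
# tray walls from w5
m=dict(np.load("w5.npz")); D=m['d']; C=cloud(m,D); z=C[...,2]
s=C[(z>.017)&(z<.024)&(C[...,0]>.4)&(C[...,0]<.7)&(C[...,1]>.04)&(C[...,1]<.33)]
def d(a): 
    a=np.radians(a); return s[:,0]*np.cos(a)+s[:,1]*np.sin(a)
best=max(np.arange(12,26,.25),key=lambda a:(np.histogram(d(a),bins=np.arange(.4,.8,.001))[0]**2).sum())
h,e=np.histogram(d(best),bins=np.arange(.4,.8,.001)); print(best,[(e[i].round(3),h[i]) for i in np.argsort(h)[::-1][:8]])
h,e=np.histogram(d(best+90),bins=np.arange(-.2,.4,.001)); print([(e[i].round(3),h[i]) for i in np.argsort(h)[::-1][:8]])
E
```

```text
[-0.16 -0.52 -4.61] [0.5511 0.1917 0.2196] [ 7.7 36.6 86.9 -0.  56.4 76.4]
[ 0.72  0.1  -4.41] [0.551  0.1917 0.2194] [ 7.7 36.6 86.9  0.  56.4 76.4]
[-0.25 -0.97 -3.71] [0.551  0.1917 0.2193] [ 7.7 36.6 86.9 -0.  56.4 76.4]
[-0.44  0.07 -3.64] [0.551  0.1917 0.2192] [ 7.7 36.7 86.9  0.  56.4 76.4]
19.25 [(np.float64(0.643), np.int64(634)), (np.float64(0.499), np.int64(620)), (np.float64(0.644), np.int64(540)), (np.float64(0.642), np.int64(360)), (np.float64(0.5), np.int64(354)), (np.float64(0.498), np.int64(277)), (np.float64(0.497), np.int64(96)), (np.float64(0.577), np.int64(88))]
[(np.float64(0.101), np.int64(494)), (np.float64(-0.097), np.int64(408)), (np.float64(-0.098), np.int64(358)), (np.float64(0.1), np.int64(262)), (np.float64(0.102), np.int64(226)), (np.float64(-0.099), np.int64(179)), (np.float64(-0.096), np.int64(147)), (np.float64(0.049), np.int64(90))]
```

Request:
send_rows --motion '[[[-10,0,0],2],[[-20,0,2],0],[[-18,0,2],0],[[-10,0,2],0],[[-3,0,0],0],[[0,0,0],0],[[0,0,0],0]]' --grip_force 25

```text
time_s: 9.05
tcp_pos: [0.494, 0.1714, 0.2134]
tool_rot: [180.0, -0.1, 19.2]
force: [0.0, 0.2, -3.5]
gripper_width: 0.0333
```

```bash
python3 snap.py wrist w7;python3 snap.py side s7; python3 -c "
from h import *
p=cv2.imread('pics/s7.png'); cv2.imwrite('pics/s7c.png',cv2.resize(p[200:350,240:420],None,fx=4,fy=4))"
```

```text
9.05 [0.494  0.1714 0.2134] [ 1.7999e+02 -6.0000e-02  1.9240e+01] [ 0.03  0.18 -3.45] 0.03328641424017353
9.1 [0.494  0.1714 0.2134] [ 1.7999e+02 -5.0000e-02  1.9250e+01] [ 1.06  0.34 -4.57] 0.03336525175806924
```

View pics/s7c.png

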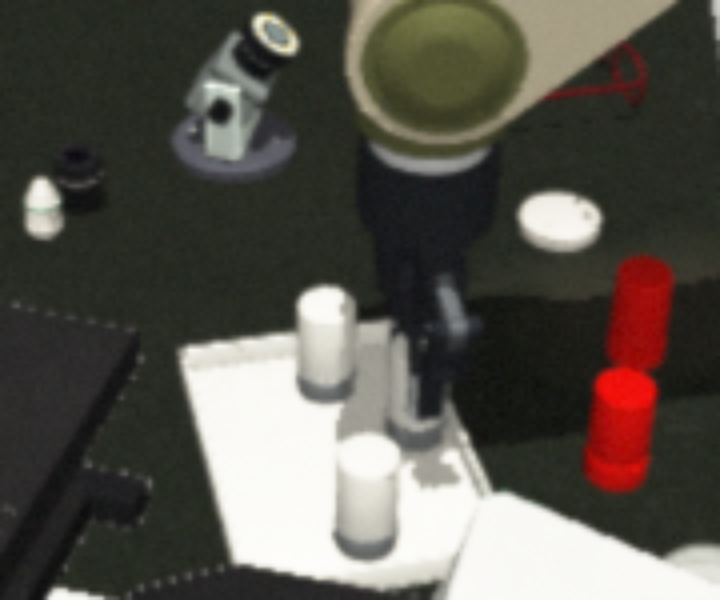

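View pics/w7.png

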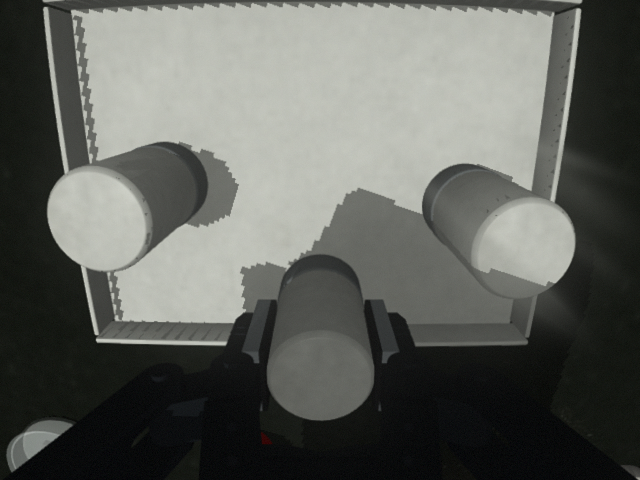

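Request:
send_rows --motion '[[[-3,0,0],0],[[-2,0,0],0],[[-2,0,0],0],[[-2,0,0],0],[[-2,0,0],0],[[-2,0,0],0],[[0,0,0],0]]' --grip_force 25

```text
time_s: 9.85
tcp_pos: [0.4826, 0.1673, 0.2149]
tool_rot: [179.9, -0.5, 19.2]
force: [8.2, 4.6, 0.4]
gripper_width: 0.0333
```

```bash
python3 snap.py wrist w8
```

```text
9.85 [0.4826 0.1673 0.2149] [179.94  -0.49  19.21] [8.15 4.57 0.41] 0.03329434315955132
```

View pics/w8.png

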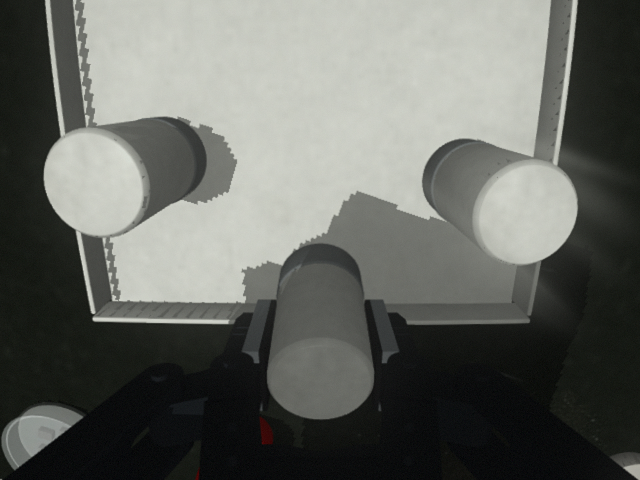

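Request:
send_rows --motion '[[[-2,0,0],0],[[-2,0,0],0],[[-2,0,0],0],[[-2,0,0],0],[[-2,0,0],0],[[-2,0,0],0],[[-2,0,0],0],[[0,0,0],0]]'

```text
time_s: 10.7
tcp_pos: [0.4699, 0.1625, 0.2156]
tool_rot: [179.9, -0.6, 19.2]
force: [8.0, 3.5, 6.1]
gripper_width: 0.0333
```

```bash
python3 snap.py wrist w9;python3 snap.py side s9; python3 -c "
from h import *
p=cv2.imread('pics/s9.png'); cv2.imwrite('pics/s9c.png',cv2.resize(p[200:350,240:420],None,fx=4,fy=4))"
```

```text
10.7 [0.4699 0.1625 0.2156] [179.88  -0.61  19.22] [8.03 3.51 6.07] 0.03325345610229404
10.75 [0.4699 0.1626 0.2156] [179.88  -0.6   19.22] [8.34 3.28 6.51] 0.033102527586002475
```

View pics/w9.png

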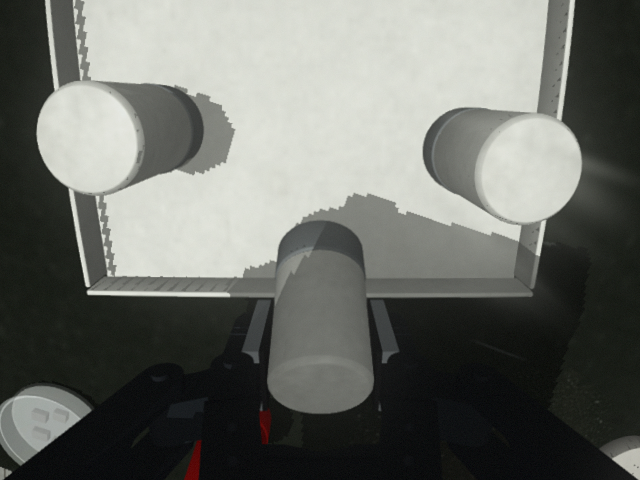

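View pics/s9c.png

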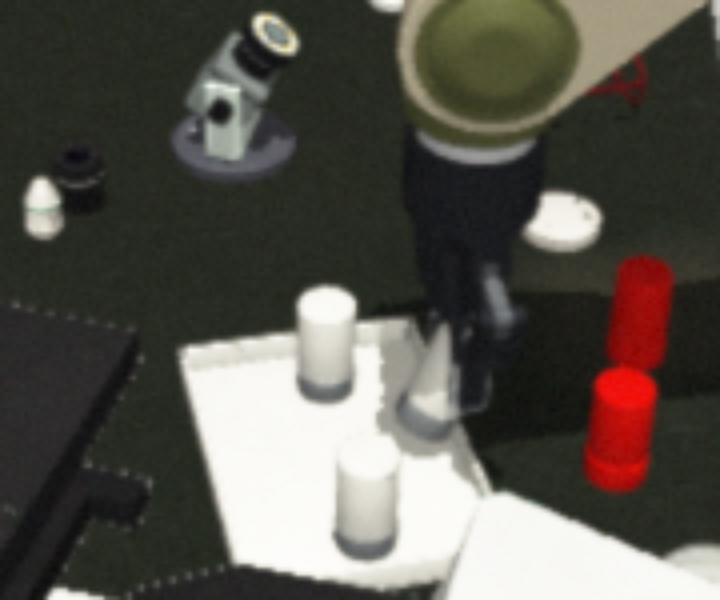

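```bash
cat > tilt.py <<'E'
import sys
from h import *
def tilt(tag,tcp,rot,umin=300,umax=340,vmin=225,vmax=420):
    m=dict(np.load(tag+".npz")); C=cloud(m,m['d'])
    Rt=R.from_euler('xyz',rot,degrees=True).as_matrix()
    T=(C-tcp)@Rt
    s=T[vmin:vmax,umin:umax].reshape(-1,3); s=s[(np.abs(s[:,1])<.006)&(s[:,2]>.09)&(s[:,2]<.24)]
    return T,s
if __name__=="__main__":
    from bench import bot
    tag=sys.argv[1]; st=bot.read_state()
    T,s=tilt(tag,st['tcp_pos'],st['tool_rot'])
    for v in range(220,425,8):
        t=np.median(T[v,312:330],axis=0)*1000; print(v,t.round(1))
E
python3 tilt.py w9
```

```text
220 [ 28.7   0.4 212.7]
228 [ 33.6   0.3 184.2]
236 [ 32.    0.4 179.3]
244 [ 30.1   0.4 175.5]
252 [ 28.2   0.4 172.1]
260 [ 26.5   0.4 168.4]
268 [ 25.    0.4 164.6]
276 [ 23.5   0.4 161. ]
284 [ 22.1   0.4 157.6]
292 [ 20.7   0.4 154.3]
300 [ 19.5   0.4 150.9]
308 [ 18.2   0.4 148. ]
316 [ 17.    0.4 144.8]
324 [ 15.9   0.4 141.8]
332 [ 14.7   0.2 139.3]
340 [ 13.7   0.4 136.5]
348 [ 12.3   0.4 134.3]
356 [ 11.3   0.4 131.8]
364 [  9.    0.4 131. ]
372 [  5.    0.4 132.7]
380 [  1.2   0.4 133.9]
388 [ -3.2   0.4 135.8]
396 [ -8.1   0.4 137.9]
404 [-12.8   0.4 139.6]
412 [-17.7   0.4 141.4]
420 [-87.4   0.6 213.6]
```

Request:
send_rows --motion '[[[-2,0,0],0],[[-2,0,0],0],[[-2,0,0],0],[[-2,0,0],0],[[-2,0,0],0],[[0,0,0],0]]'

```text
time_s: 11.4
tcp_pos: [0.4597, 0.159, 0.2146]
tool_rot: [179.9, -0.4, 19.2]
force: [5.8, -0.1, 0.8]
gripper_width: 0.0334
```

```bash
python3 snap.py wrist w10; python3 tilt.py w10
```

```text
11.4 [0.4597 0.159  0.2146] [179.9   -0.37  19.23] [ 5.75 -0.12  0.77] 0.03335597574759361
220 [ 39.9   0.3 173.4]
228 [ 37.9   0.3 170.2]
236 [ 35.9   0.3 167.2]
244 [ 33.6   0.3 165.3]
252 [ 31.8   0.3 162.5]
260 [ 29.7   0.3 160.3]
268 [ 27.9   0.3 157.6]
276 [ 26.3   0.3 154.7]
284 [ 24.4   0.4 152.7]
292 [ 22.6   0.2 150.4]
300 [ 21.    0.2 147.9]
308 [ 19.3   0.3 145.8]
316 [ 17.9   0.4 143.3]
324 [ 16.    0.4 141.7]
332 [ 14.5   0.4 139.6]
340 [ 13.    0.4 137.5]
348 [ 11.6   0.4 135.4]
356 [ 10.    0.4 133.5]
364 [  8.8   0.4 131.4]
372 [  7.    0.4 130. ]
380 [  4.6   0.4 129.5]
388 [ -2.3   0.4 134.6]
396 [-10.3   0.4 140.6]
404 [-18.5   0.3 146.3]
412 [-81.4   0.5 213.2]
420 [-86.8   0.6 213. ]
```

View pics/w10.png

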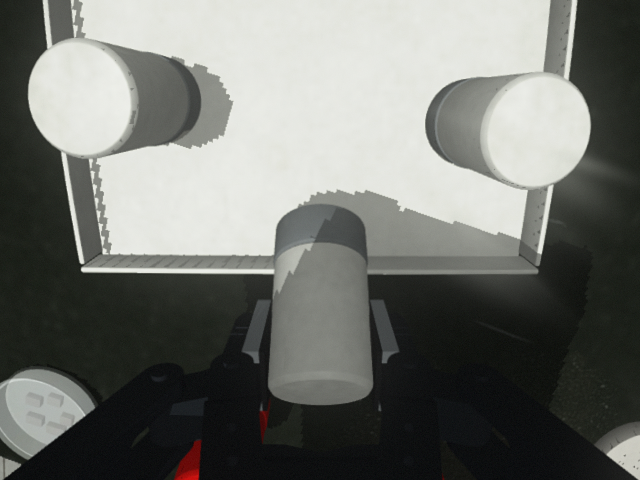

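Request:
send_rows --motion '[[[0,0,0],0],[[0,0,0],0],[[0,0,0],0],[[0,0,-5],0],[[0,0,-15],0],[[0,0,-35],0],[[0,0,-35],0],[[0,0,-30],0],[[0,0,-30],0],[[0,0,0],0],[[0,0,0],0]]' --grip_force 80

```text
time_s: 12.55
tcp_pos: [0.4582, 0.159, 0.3624]
tool_rot: [-180.0, 0.1, 19.2]
force: [-0.5, 0.2, -3.9]
gripper_width: 0.0324
```

```bash
python3 snap.py wrist w11; python3 tilt.py w11;python3 snap.py side s11
```

```text
12.55 [0.4582 0.159  0.3624] [-1.7999e+02  6.0000e-02  1.9250e+01] [-0.48  0.17 -3.89] 0.03238129116813872
220 [ 40.1   0.4 173.1]
228 [ 38.    0.4 170.2]
236 [ 36.    0.4 167.2]
244 [ 33.8   0.4 165. ]
252 [ 31.7   0.4 162.6]
260 [ 30.    0.4 159.6]
268 [ 28.1   0.4 157.2]
276 [ 26.3   0.4 154.6]
284 [ 24.6   0.4 152.1]
292 [ 22.7   0.4 150.1]
300 [ 21.2   0.4 147.4]
308 [ 19.5   0.4 145.2]
316 [ 18.    0.4 142.8]
324 [ 16.4   0.4 140.8]
332 [ 14.8   0.4 138.7]
340 [ 13.2   0.4 136.8]
348 [ 11.8   0.4 134.7]
356 [ 10.3   0.4 132.8]
364 [  8.9   0.4 130.9]
372 [  7.2   0.4 129.3]
380 [  4.    0.4 129.8]
388 [ -2.6   0.5 134.5]
396 [-10.3   0.5 140.2]
404 [-18.8   0.5 146.3]
412 [-367.9    1.4  537.1]
420 [-367.5    1.3  519.6]
12.6 [0.4582 0.159  0.3616] [-1.7996e+02  1.6000e-01  1.9240e+01] [-0.02 -0.71 -4.96] 0.03217530023011578
```

View pics/w11.png

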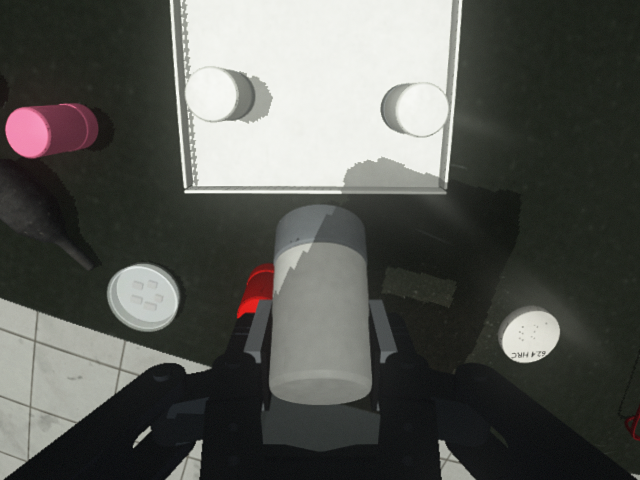

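View pics/s11.png

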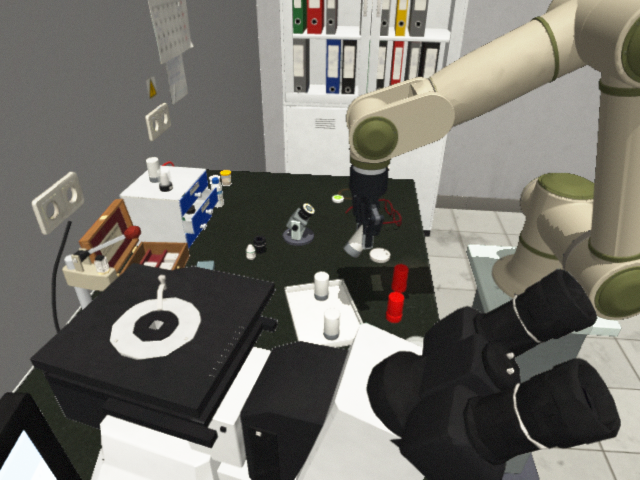

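Request:
send_rows --motion '[[[0,0,-7],6],[[0,0,-7],6.25],[[0,0,-7],6.25],[[0,0,-7],6.25],[[0,0,0],0],[[0,0,0],0]]'

```text
time_s: 13.25
tcp_pos: [0.4585, 0.159, 0.3899]
tool_rot: [180.0, 0.1, -5.3]
force: [0.3, -0.3, -4.4]
gripper_width: 0.032
```

Request:
send_rows --motion '[[[5,15,0],0],[[10,30,0],0],[[10,35,0],0],[[10,35,0],0],[[10,35,0],0],[[10,35,0],0],[[10,35,0],0],[[9,30,0],0],[[5,20,0],0],[[3,9,0],0],[[0,0,0],0],[[0,0,0],0]]'

```text
time_s: 14.45
tcp_pos: [0.5134, -0.1257, 0.3908]
tool_rot: [-180.0, 0.1, -5.4]
force: [0.1, -0.3, -4.3]
gripper_width: 0.0322
```

```bash
python3 snap.py wrist w12; python3 tilt.py w12 | sed -n '1,4p;16,26p';python3 snap.py side s12;python3 -c "
from h import *
m=dict(np.load('w12.npz'));print(m['d'][200:222:2,320])
p=cv2.imread('pics/s12.png'); cv2.imwrite('pics/s12c.png',cv2.resize(p[130:280,240:420],None,fx=4,fy=4))"; python3 snap.py scene c12
```

```text
14.45 [ 0.5134 -0.1257  0.3908] [-1.7996e+02  5.0000e-02 -5.4300e+00] [ 0.13 -0.29 -4.28] 0.03219517457593826
220 [ 39.8   0.5 174. ]
228 [ 37.7   0.5 171.3]
236 [ 35.7   0.5 168.1]
244 [ 33.5   0.5 166. ]
340 [ 12.9   0.5 137.9]
348 [ 11.6   0.5 135.5]
356 [ 10.1   0.5 133.7]
364 [  8.7   0.5 131.7]
372 [  7.1   0.5 130.2]
380 [  3.9   0.5 130.6]
388 [ -2.8   0.5 135.5]
396 [-10.6   0.5 141.2]
404 [-18.9   0.6 147. ]
412 [-238.2    0.9  389.8]
420 [-404.4    1.2  558.4]
14.5 [ 0.5134 -0.1255  0.391 ] [-1.7997e+02  4.0000e-02 -5.4100e+00] [-0.8   0.29 -3.7 ] 0.03230234207172382
[0.36802447 0.3691142  0.36992344 0.1536051  0.15307456 0.15172917
 0.1512208  0.15119798 0.15112495 0.1500409  0.14872286]
14.55 [ 0.5134 -0.1255  0.3911] [-1.7998e+02  2.0000e-02 -5.4000e+00] [ 0.37 -0.26 -4.97] 0.03228843735437378
```

View pics/w12.png

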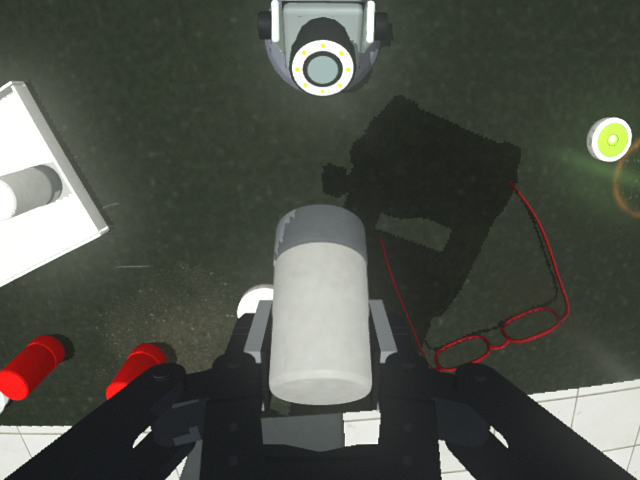

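View pics/s12c.png

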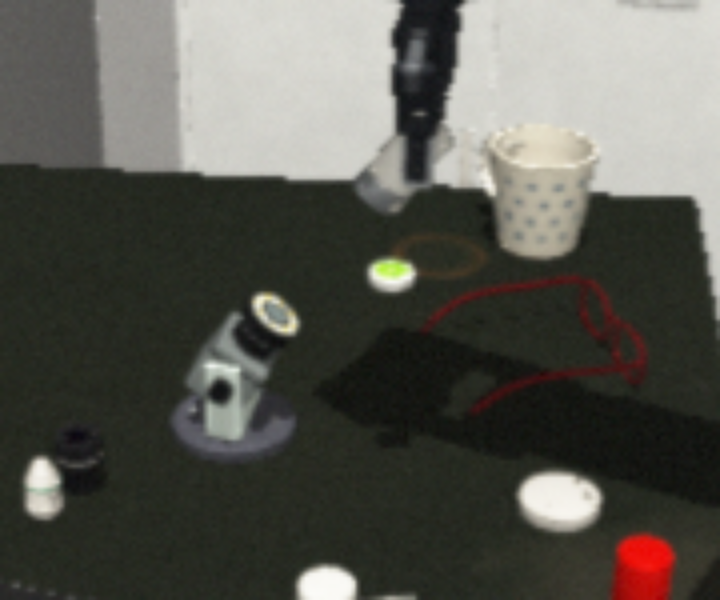

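View pics/c12.png

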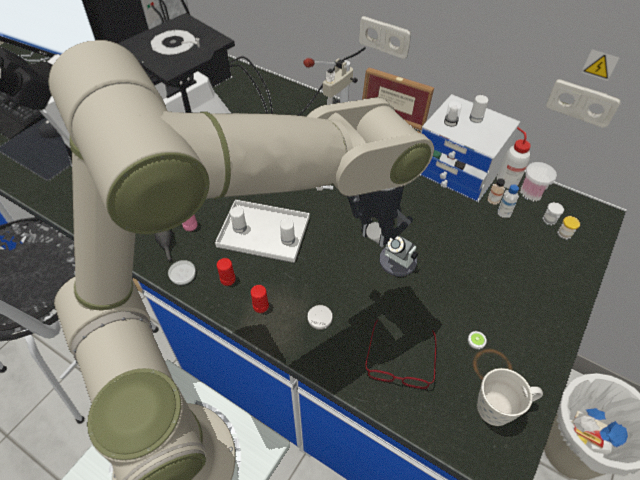

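```bash
python3 - <<'E'
from h import *
from scipy.optimize import least_squares
m=dict(np.load("w12.npz")); C=cloud(m,m['d']); c=m['p']
tcp=np.array([.5134,-.1257,.3908]); Rt=R.from_euler('xyz',[-180,.05,-5.43],degrees=True).as_matrix()
# lens plane refit
v,u=np.mgrid[0:480,0:640]
s=C[((u-322)/28)**2+((v-68)/25)**2<1]; s=s[(s[:,2]>.07)&(s[:,2]<.125)]
def N(az,el): return np.array([np.cos(el)*np.cos(az),np.cos(el)*np.sin(az),np.sin(el)])
r=least_squares(lambda q:s@N(q[0],q[1])-q[2],[3,.96,-.3],loss='soft_l1',f_scale=.001); print(np.degrees(r.x[:2]))
n=N(*r.x[:2]); ray=Rm(m)@rays(m,[(322,68)])[0]; L=m['xyz']+ray*((r.x[2]-m['xyz']@n)/(ray@n)); print('lens',L)
# cylinder white part fit: radius free, axis
s=C[255:365,285:360].reshape(-1,3); T=(s-tcp)@Rt; T=T[np.abs(T[:,1])<.016]
def f(q):
    th,ps,x,y,rad=q; a=np.array([np.sin(th)*np.cos(ps),np.sin(ps),np.cos(th)*np.cos(ps)]) # toward base
    d=T-np.array([x,y,.155]); return np.linalg.norm(d-np.outer(d@a,a),axis=1)-rad
r=least_squares(f,[.63,0,.005,0,.017],loss='soft_l1',f_scale=.001); q=r.x; print('cyl',np.degrees(q[:2]),q[2:],np.std(r.fun))
for fixed in (.0165,.018):
    r=least_squares(lambda k:f([*k,fixed]),q[:4],loss='soft_l1',f_scale=.001); q2=r.x
    a=np.array([np.sin(q2[0])*np.cos(q2[1]),np.sin(q2[1]),np.cos(q2[0])*np.cos(q2[1])]); o=np.array([q2[2],q2[3],.155])
    e=np.median(C[206:209,314:326].reshape(-1,3),0); e=(e-tcp)@Rt  # base rim
    t=(e-o)@a; B=tcp+Rt@(o+a*t); ax=-Rt@a
    d=B-L; print(fixed,np.degrees(q2[:2]),'base',B.round(4),'axis',ax.round(3))
    for az in (174.4,175.3):
        h=N(np.radians(az),np.radians(55)); yy=np.array([-np.sin(np.radians(az)),np.cos(np.radians(az)),0]); xx=np.cross(yy,h)
        print('head frame x,y,z',(d@xx).round(4),(d@yy).round(4),(d@h).round(4),'angle',np.degrees(np.arccos(ax@h)).round(1))
E
```

```text
[174.3158017   55.02174624]
lens [ 0.61216281 -0.13600345  0.10206225]
cyl [35.96225065  0.20837742] [0.0051252  0.00015404 0.01669783] 0.007141804130211035
0.0165 [35.97848445  0.21462505] base [ 0.5428 -0.1288  0.2022] axis [-0.584  0.059  0.81 ]
head frame x,y,z -0.0003 -0.0004 0.122 angle 0.9
head frame x,y,z -0.0004 -0.0015 0.122 angle 1.1
0.018 [35.85941993  0.17194398] base [ 0.5414 -0.1286  0.2012] axis [-0.582  0.058  0.811]
head frame x,y,z 0.0014 -0.0005 0.122 angle 0.8
head frame x,y,z 0.0014 -0.0016 0.122 angle 1.0
```

Request:
send_rows --motion '[[[0,0,0],0],[[0,0,0],0],[[0,0,0],0],[[0,0,0],0],[[0,0,0],0]]'

```text
time_s: 15.1
tcp_pos: [0.5134, -0.1265, 0.3912]
tool_rot: [180.0, 0.0, -5.5]
force: [-0.0, 0.3, -3.2]
gripper_width: 0.0319
```

```bash
python3 - <<'E'
from snap import *
st,m,p,D=snap("wrist","w13"); print(st['tcp_pos'],st['joint_vel'].round(2),st['force'])
a=np.load("w12.npz"); print(np.abs(a['d'][215:400,290:355]-D[215:400,290:355]).mean())
st,m,p,D=snap("scene","c13"); C=cloud(m,D); z=C[...,2]
k=((z>.060)&(z<.073)).astype(np.uint8); n,l,s,c=cv2.connectedComponentsWithStats(k)
for i in range(1,n):
    q=C[l==i]
    if len(q)>40 and .45<q[:,0].mean()<.62 and .08<q[:,1].mean()<.3: print(c[i],q.mean(0).round(4),np.ptp(q,axis=0).round(3))
bot.hand_in()
E
```

```text
[ 0.51341107 -0.12654189  0.391207  ] [-0.05 -0.07  0.02 -0.07 -0.02 -0.02] [-0.01439944  0.26808612 -3.22067124]
0.001697219
[236.46875   212.0390625] [0.5126 0.2481 0.0661] [0.035 0.035 0.011]
[286.45864662 224.27819549] [0.5467 0.1215 0.0664] [0.034 0.033 0.01 ]
the job is handed in; nothing more can be done
```

The full canister is the middle one. I handed the job in at about 15 s with the gripper still holding it in front of the inspection camera.

- **Weighing:** I lifted the canister nearest the camera first; it pulled about 1.2 N, so it is empty, and I set it back in place. The middle one pulled about 4.3 N, so it is the full one. I did not lift the third and took it as empty, since only one is full.
- **Tilting:** The moves cannot tilt the tool, so I pressed the held canister lightly against the tray's near wall until it leaned about 36°. I then raised the grip to 80 N, lifted it, turned it and carried it to the lens.
- **Pose at the lens:** A wrist image showing both the lens and the canister put the underside about 1–2 mm off the line of sight and 122 mm from the lens. The axis is about 1° off the line of sight. In the last check the arm was still, and the canister had not visibly moved in the grip.
- **Other two canisters:** Both stand upright in the tray, with their tops measured at z = 0.066 m.
- **Obstacles:** I saw no contact with the camera, the eyepiece, the round block or the level. I did not measure the three loose items' positions again.

No checks failed. The force readings varied by about ±0.7 N, far less than the difference between full and empty.

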